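Close the twist-lock tea canister around its inner tin

ROBOT

A 6-joint arm with a two-finger parallel gripper is mounted at the origin on the work surface. World frame = base frame: x ahead of the robot, y to its left, z up, the work surface at z = 0. Lengths are in mm, angles in rad, forces in N, time in s.
With the tool pointing down it reaches from about 400 to 925 mm from the base axis. Payload 12.5 kg.
Tool frame: the origin (TCP) lies at the very end of the fingers, on their centre line; the grasp point (between the pads) lies 19 mm behind it; z points along the fingers, x is the direction in which the jaws open and shut, and the axes are right-handed (so a half turn about z gives the same grasp; the last joint's range is limited). The gripper opens to 95 mm and grips with 3 to 60 N. Pads are 20 mm wide; open, the fingers measure 119 mm over their backs; the gripper's body (75 mm by 180 mm) begins 59 mm behind the grasp point.
Start: joints at [1.047, 0.491, 1.559, -0, 1.092, -0.106], TCP at [253.58, 571.265, 214.661] pointing down, gripper open.
Joint ranges: [-3.1, 3.1], [-0.84, 2.19], [0.05, 2.79], [-1.13, 4.28], [0.06, 2.93], [-2.69, 2.69]. Speed limits (rad/s): [2.22, 2.22, 2.79, 3.14, 3.14, 3.14].

INTERFACE

Orientations are given as [roll, pitch, yaw] about the fixed x, y, z axes, in that order (R = Rz(yaw) Ry(pitch) Rx(roll)).
In Python, from cell import env gives the robot as it stands.
- The arm moves only by the tool arm_command, never from a script. Its argument "motion" is one flat list of numbers, 7 for each row, row after row: the opening, from -1 (shut) to 1 (fully open), then the shift along the tool's x, y, z in mm, then the turn, a rotation vector about the tool's x, y, z in degrees. In form: [fingers, dx, dy, dz, rx, ry, rz, fingers, dx, dy, dz, rx, ry, rz, ...]. A call has 1 to 20 rows; each row is the pose to reach, as a shift and turn from the pose commanded when the call began, along the tool's axes at that moment; what a row does not reach only later rows make up. A row lasts 1/10 s, in which the tool goes at most 50 mm and 8.59 degrees, less where a joint would pass 70% of its speed; a pose out of reach is approached as far as the arm can. A call with a gripper value outside its range is refused whole. The fingers move at their own pace and stop on an object; the grip force is fixed at half the most. Time passes only in rows, so rows that repeat a pose let the fingers close. It gives the time, the measured TCP pose, the force and the opening at its end, in the units of the state.
- env.state(): the state, without advancing time (a new reading comes with each control period).
- env.read_camera(name): name is "scene" or "top" or "wrist"; returns (picture, depth): 400x640x3 uint8, red, green, blue; 400x640 float32, mm along the optical axis (not along the pixel's ray), 0 where there is no reading.
- env.calibration(name): a dict with "fx", "fy", "cx", "cy" (pixels), "cam_to_world" (4x4, takes a point from camera to world coordinates). Camera axes: x right, y down, z forward; pixel columns grow to the right and rows downward; lengths in mm; the calibration is good to about 2 mm. A picture is of the moment at which its call begins: read the wrist's pose just before it. calibration takes no time and is no camera call; for the wrist camera it gives the pose at the moment of the call.
- env.job_done(): hands the job in, once; it reports no verdict.
Trained networks look in the newest picture that a camera, given by its name, has taken for a name from the list of things; names that differ only in an ending like _2 or _b are one class to them, and where a whole thing is asked for, a point or a joint stands for the part that bears it (a point fixed in the world has none). Each returns a list of dicts, best first, with "confidence" (0 to 1); they miss things now and then, are a little off and sometimes report something else, mostly with a low value. They report only what shows in the picture. A call takes as long as a camera call. They do not tell look-alikes from the thing itself.
- env.recognise(camera, label): "location" ([column, row] in pixels, amid what is visible of it).
- env.silhouettes(camera, label): "region" (400x640 bool, what is visible of it) and "location" ([column, row] in pixels, amid what is visible of it).
- env.spot_point(camera, label): "location" ([column, row] in pixels: a listed point, or the origin of a listed thing).
The state is a dict: "t": time; "joints": joint angles; "qvel": joint speeds; "tau": joint torques, N m; "eef_pos": TCP position; "tcp_rot": TCP orientation; "ft_force": force on the tool from outside, world axes, zero at the start; "moment": the same for the moment, N m; "opening": opening from 0.0 (shut) to 1.0 (fully open).
Only numpy, scipy, OpenCV 4.12 (cv2) and the standard library are available. Lean on these libraries where they do the work, as an engineer would, in place of code of your own. Each camera call takes 0.05 s, during which the arm holds its last target.

TASK

Put the small tea tin away in its canister: stand the tin upright in the steel canister bottom, then take the blue outer shell off the sloping draining board, lower it over the tin with its two ears clear of the orange brackets until its rim sits fully down, and twist it clockwise (seen from above) until the ears are fully home under the brackets. Set both parts down gently rather than dropping them, do not knock the other things on the counter about, and let go at the end.

Things in the scene. Friction and masses are not known exactly. Their poses are not given: they have to be found in the camera images.
- base: Steel canister bottom, fixed to the counter by a black rubber foot (radius 58, 8 high). Origin: centre of the underside, z up. Round cup: inner floor at z 10, inner radius at least 25, outer radius 37 up to a flat seat at z 30 for the shell's rim; inside that a tapered guide collar rises to z 44 (outer radius 30 at the seat, 28 at its top). Orange brackets at its +x and -x, alike after half a turn.
- base_seat (a point): Centre of the canister bottom at seat height, axes as base. The ears pass down between the brackets while the shell's x axis is turned 0.5 to 2.5 rad counter-clockwise (from above) from base x, best about 1.0; turned clockwise from there they slide under the roofs and meet the stop walls about 0.05 rad past parallel x axes. Seated, the shell's origin is here.
- base_bracket (a point): Underside of the roof of the orange bracket on base +x (its twin is on -x): 45 out from the axis, 7.5 above the seat (2.5 play over an ear); axes as base. The roof is 4.5 thick, 38 to 52 from the axis, and reaches 10 to +y (open side, where the ear slides in) and 13 to -y, where a stop wall 9 from the x axis stops the ear. A post at 48 to 52 carries it.
- cap: Blue outer shell, about 150 g, a cylinder closed on top, open below, loose. Origin: centre of the open rim; z through the closed top. Inner radius 31.5, outer 35, ceiling at z 66, top at z 70. Two white ears on the rim at +x and -x, out to 45 from the axis, 14 wide, z 0 to 5. Same after half a turn. Starts rim down on the draining board, leaning 0.45 rad, x roughly level and across the slope.
- cap_bar (a point): Middle of the white grip bar on top of the shell: the bar is 44 long along the shell's x, 14 wide along y, 28 high (z 70 to 98 of the shell); this point is on the axis at z 84. Axes as cap.
- tin: Small closed inner tea tin, brass with a red lid, a plain cylinder of radius 19 and height 80 (top edge bevelled 3), about 120 g, loose, standing upright on the counter. Origin: centre of the underside, z up. Standing in the canister its top is 90 above the counter.
- rack: White draining board on steel legs, fixed. Its frame is tilted: origin on the sloping top, 50 above the counter; z square to the slope, x up the slope (away from the robot), y level. Slope 0.45 rad, falling towards the robot. Top from x -61 to 45, y -62 to 62, with a lip 14 high along the lower edge (inner face at x -55) against which the shell rests.
- mug: Yellow ceramic mug, radius 40, height 90, handle on its +y side; a bystander. Origin: centre of its underside.
- dispenser: Push dispenser of toothpicks, clear with a green top, radius 27, height 78; a bystander. Origin: centre of its underside.
- strainer: Steel tea strainer, bowl of radius 30 and height 24, flat handle along its +x to 112 from the bowl's centre; a bystander. Origin: centre of the bowl's underside.
- clip: Red plastic bag clip, 96 long along x, 19 wide, 10 high, lying on the counter; a bystander. Origin: middle of its underside.
Mind the look-alikes: they are no part of the job. Of the things like the cap, leave any that is green; of the rest the smaller one is meant.

How it is judged (in metres and radians):
On the way, in this order (a step that is already met when the one before it is completed fails the run):
1. the tin stands upright on the inner floor of the canister bottom, let go (horizontal distance between tin and base below 0.01 m and z of tin in the frame of base below 0.014 m and angle between tin's own z axis and vertical below 0.12 rad and contact force between the fingers and tin below 0.2 N), for 0.2 s.
2. the outer shell is down over the tin, its rim on the seat (horizontal distance between cap and base below 0.005 m and z of cap in the frame of base between 0.026 and 0.034 m and angle between cap's own z axis and vertical below 0.12 rad), for 0.1 s.
At the end, for the whole second after the job is handed in: Tin upright on the inner floor (10 mm of the axis, 7 deg); shell on the seat over it (5 mm of the axis, 4 mm of full depth, 5 deg of upright), twisted home with its ears within 10 deg of the middle of the brackets; both at rest and released (horizontal distance between cap and base below 0.005 m and z of cap in the frame of base between 0.026 and 0.034 m and angle between cap's own z axis and vertical below 0.08 rad and angle between the x axis of cap and the x axis of base, either way round below 0.17 rad and horizontal distance between tin and base below 0.01 m and z of tin in the frame of base below 0.014 m and angle between tin's own z axis and vertical below 0.12 rad and linear speed of each of cap, tin below 0.02 m/s); the robot touches nothing.
It fails at once if the tin or the outer shell is dropped (falls freely at more than 0.8 m/s) ((linear speed of tin above 0.8 m/s and contact force between the fingers and tin below 0.1 N) or (linear speed of cap above 0.8 m/s and contact force between the fingers and cap below 0.1 N)).
It fails at once if the mug, toothpick dispenser, strainer or clip is pushed more than 30 mm from its place or tipped (distance of any of mug, dispenser, strainer, clip from where it was at the start of the episode above 0.03 m or angle between any of mug, dispenser's own z axis and vertical above 0.5 rad).
It also fails if it takes over 58 s, if anything falls off the work surface, if the arm or the gripper's body presses on something with over 40 N, if the wrist force passes 120 N, or if a joint passes its speed limit or range.

## Working session

There is one attempt and no reset: what is moved stays moved. The work goes in short steps, Python scripts to look and compute and a tool call to move; the robot and the scene stay as the last step left them, time stands still between calls to the robot, and variables do not carry over. Pictures are saved under pics/ and viewed, and the job is handed in when it is done.

Besides the shell and the picture viewer there is one more tool, called after ">>>" as name(argument=value, ...) on one line, values as JSON. arm_command: Moves the arm, as the interface text tells. Its arguments: {"type":"object","properties":{"motion":{"type":"array","items":{"type":"number"}}},"required":["motion"]}

```bash
ls; mkdir -p pics
cat > h.py <<'E'
import numpy as np, cv2
from cell import env
from scipy.spatial.transform import Rotation as R
def snap(cam,fn=None):
    c=env.calibration(cam); p,d=env.read_camera(cam)
    if fn: cv2.imwrite('pics/'+fn,cv2.cvtColor(p,cv2.COLOR_RGB2BGR))
    return c,p,d
def cloud(c,d):
    v,u=np.mgrid[:400,:640]
    P=np.stack([(u-c['cx'])/c['fx']*d,(v-c['cy'])/c['fy']*d,d],-1)
    T=np.array(c['cam_to_world'])
    return P@T[:3,:3].T+T[:3,3]
E
python3 - <<'E'
from h import *
print(env.state())
for n in ('scene','top','wrist'):
    c,p,d=snap(n,n+'0.png'); np.savez('pics/'+n+'0.npz',p=p,d=d,T=c['cam_to_world'])
    print(n,np.round(c['cam_to_world'],2).tolist(),c['fx'],c['cx'],c['cy'])
E
```

```text
pics
{'t': 0.0, 'joints': array([ 1.04736245e+00,  4.91603961e-01,  1.55942923e+00,  1.41228047e-05,
        1.09167853e+00, -1.05588281e-01]), 'qvel': array([-0.00036578,  0.00093301,  0.00081861, -0.00245929,  0.00045185,
        0.00048594]), 'tau': array([-1.72152089e-03, -6.12676692e+01, -2.58177406e+01,  6.91392459e-02,
        4.84309229e-02, -1.26349960e-04]), 'eef_pos': array([253.47548649, 571.0441334 , 214.04111877]), 'tcp_rot': array([-3.14146226e+00,  1.11151747e-03,  1.15294429e+00]), 'ft_force': array([-0.30738485,  0.09296904, -0.43434164]), 'moment': array([0.03986586, 0.02936239, 0.01929052]), 'opening': 1.0004989132071103}
scene [[0.31, 0.81, -0.5, 977.72], [0.95, -0.26, 0.16, -193.89], [-0.0, -0.53, -0.85, 776.12], [0.0, 0.0, 0.0, 1.0]] 378.55479474825506 323.3168822815565 201.45747524102433
top [[0.02, -0.97, 0.24, 386.27], [-1.0, -0.02, 0.0, -36.53], [0.0, -0.24, -0.97, 948.56], [0.0, 0.0, 0.0, 1.0]] 384.1155438035173 323.0088768348569 192.93751637400214
wrist [[0.41, 0.88, 0.26, 180.6], [0.91, -0.39, -0.12, 601.74], [-0.0, 0.28, -0.96, 384.26], [0.0, 0.0, 0.0, 1.0]] 290.3703326359046 321.62492058892053 202.49416885734126
```

View pics/scene0.png

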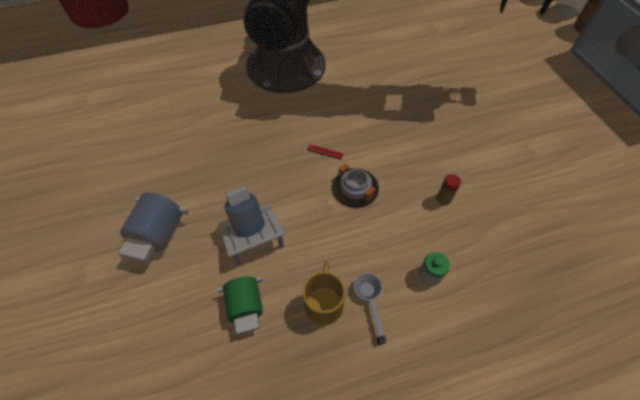

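View pics/top0.png

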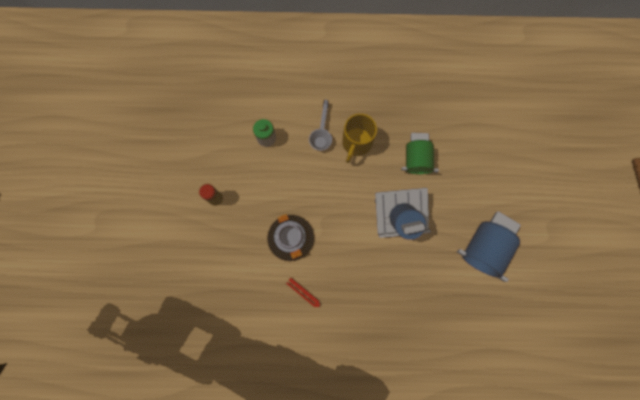

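View pics/wrist0.png

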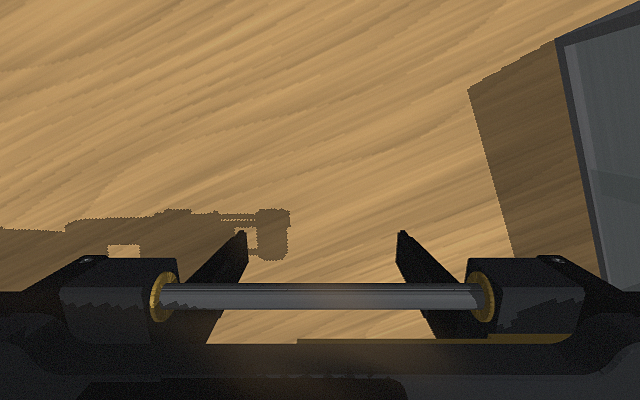

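Run:
```python
from h import *
for cam in ('scene','top'):
    env.read_camera(cam)
    for l in ('base','cap','tin','mug','rack','dispenser','strainer','clip'):
        print(cam,l,[(np.round(x['location']).tolist(),round(x['confidence'],2)) for x in env.recognise(cam,l)])
    for l in ('base_seat','base_bracket','cap_bar'):
        print(cam,l,[(np.round(x['location'],1).tolist(),round(x['confidence'],2)) for x in env.spot_point(cam,l)])
print(env.state()['t'])
```

```text
scene base [([355.0, 187.0], 0.7), ([328.0, 153.0], 0.19)]
scene cap [([150.0, 226.0], 0.8), ([244.0, 216.0], 0.65), ([240.0, 303.0], 0.58)]
scene tin [([450.0, 191.0], 0.95), ([354.0, 187.0], 0.19)]
scene mug [([325.0, 295.0], 0.79)]
scene rack [([257.0, 237.0], 0.68)]
scene dispenser [([435.0, 266.0], 0.6)]
scene strainer [([372.0, 290.0], 0.6), ([326.0, 152.0], 0.19)]
scene clip [([328.0, 151.0], 0.75)]
scene base_seat [([355.9, 180.5], 0.96)]
scene base_bracket [([371.0, 189.1], 0.83), ([359.4, 188.0], 0.19)]
scene cap_bar [([237.1, 196.8], 0.97), ([132.5, 249.9], 0.83), ([244.4, 320.6], 0.63)]
top base []
top cap [([406.0, 220.0], 0.97), ([492.0, 247.0], 0.68), ([419.0, 155.0], 0.62)]
top tin [([214.0, 191.0], 0.91), ([360.0, 134.0], 0.18)]
top mug [([359.0, 131.0], 0.93), ([304.0, 291.0], 0.24)]
top rack [([392.0, 201.0], 0.72), ([289.0, 237.0], 0.49)]
top dispenser [([408.0, 222.0], 0.67), ([264.0, 132.0], 0.55)]
top strainer [([322.0, 136.0], 0.96), ([392.0, 202.0], 0.51)]
top clip [([304.0, 291.0], 0.74), ([212.0, 193.0], 0.74)]
top base_seat [([320.4, 143.4], 0.72), ([289.5, 236.6], 0.64)]
top base_bracket [([282.2, 219.1], 0.56)]
top cap_bar [([417.9, 140.5], 0.68), ([501.4, 223.0], 0.63), ([411.3, 226.7], 0.59)]
1.35
```

Cap candidates, with scene pixels:
- Large blue shell at (150,226), lying on the counter.
- Small blue shell at (244,216), standing on the board.
- Green shell at (240,303).

I choose the small blue one at (244,216), which is (406,220) in the top view. The only tin is at scene (450,191), top (208,191). Next I measure and check a close crop.

Run:
```python
from h import *
ims=[]
for n,(u,v,w) in {'scene':(300,200,110),'top':(340,210,110)}.items():
    z=np.load(f'pics/{n}0.npz'); p=z['p'];
    crop=p[v-80:v+80,u-w:u+w]; ims.append(cv2.resize(crop,None,fx=3.4,fy=3.4,interpolation=cv2.INTER_CUBIC)[:,:748])
    c=env.calibration(n); W=cloud(c,z['d']); hsv=cv2.cvtColor(p,cv2.COLOR_RGB2HSV)
    H,S,V=hsv[...,0].astype(int),hsv[...,1],hsv[...,2]
    def rep(name,m):
        m=m&(z['d']>0)
        P=W[m]; print(n,name,m.sum(),'med',np.median(P,0).round(1),'min',np.percentile(P,2,axis=0).round(1),'max',np.percentile(P,98,axis=0).round(1))
    box=np.zeros((400,640),bool)
    def B(u0,u1,v0,v1):
        b=np.zeros((400,640),bool); b[v0:v1,u0:u1]=1; return b
    red=((H<6)|(H>174))&(S>130)
    orange=(H>=4)&(H<14)&(S>190)&(V>90)
    blue=(H>95)&(H<125)&(S>70)
    if n=='scene':
        rep('tinlid',red&B(430,470,165,215)); rep('or1',orange&B(335,352,155,182)); rep('or2',orange&B(360,380,182,200)); rep('blue',blue&B(215,275,180,245)&(W[...,2]>30)); rep('clip',red&B(300,350,140,165))
    else:
        rep('tinlid',red&B(190,230,170,215)); rep('or1',orange&B(272,290,210,225)); rep('or2',orange&B(285,305,247,262)); rep('blue',blue&B(385,435,195,245)); rep('clip',red&B(280,330,275,310))
for i,im in enumerate(ims): cv2.imwrite(f'pics/crop{i}.png',cv2.cvtColor(im,cv2.COLOR_RGB2BGR))
```

```text
scene tinlid 187 med [600.8 232.1  78. ] min [583.2 218.3  66.7] max [615.4 249.7  80.6]
scene or1 1 med [466.6  16.7  39.6] min [466.6  16.7  39.6] max [466.6  16.7  39.6]
scene or2 2 med [552.3  56.6  41.4] min [551.4  55.   41.3] max [553.2  58.1  41.4]
scene blue 60 med [ 572.6 -214.1   68.2] min [ 517.2 -240.4   58.1] max [ 580.2 -202.   114.1]
scene clip 180 med [372.4   6.7   5.7] min [345.3 -28.    1.1] max [401.1  41.5   9.7]
top tinlid 124 med [595.6 236.   80.4] min [581.6 222.9  77.3] max [607.8 248.9  84.2]
top or1 6 med [537.3  62.9  42.6] min [534.9  52.9  38.7] max [539.6  68.3  44.3]
top or2 2 med [462.   24.3  44.1] min [459.8  18.7  43.5] max [464.3  29.8  44.6]
top blue 317 med [ 534.8 -222.9  111.4] min [ 496.6 -254.8   92.8] max [ 549.8 -199.2  119.3]
top clip 109 med [369.2   0.8   9.1] min [342.5 -28.2   2.2] max [398.5  37.4  12.5]
```

View pics/crop0.png

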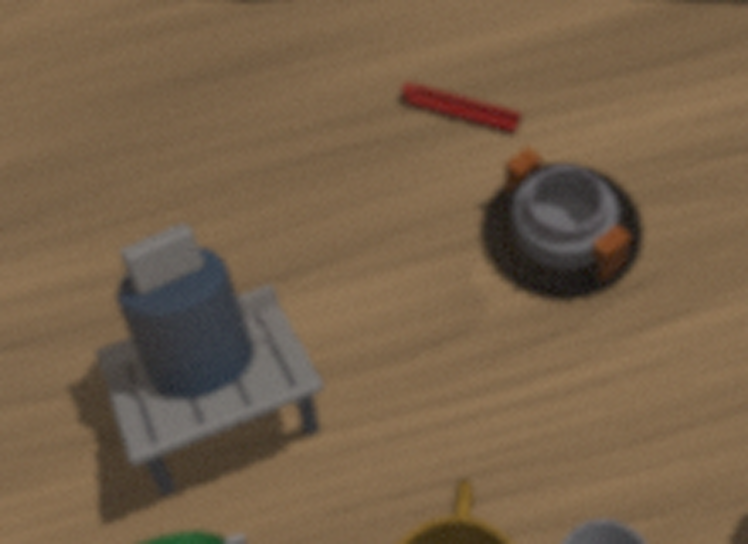

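View pics/crop1.png

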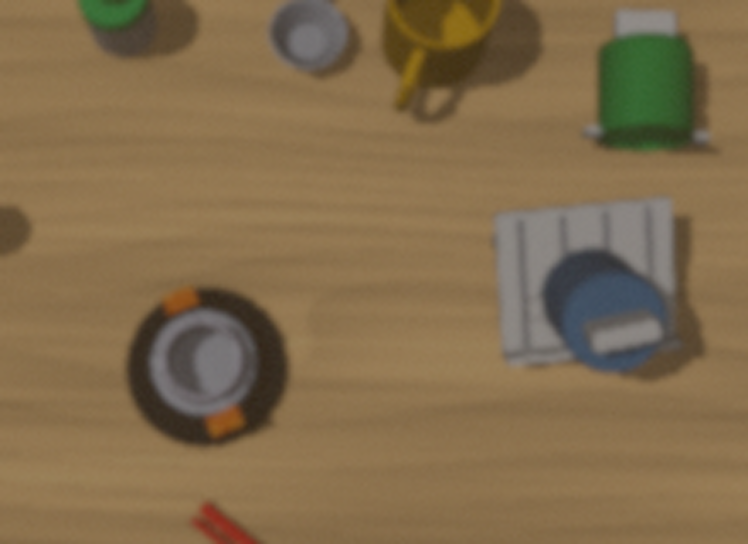

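The crops show:
- The small blue shell leans on the board, with its bar at top-crop (625,333).
- The base has orange brackets at top-crop (182,300) and (225,420).

My choice stands. I'll move above the tin and refine with the wrist camera.

>>> arm_command(motion=[1,-16,43,0,0,0,0,1,-34,90,0,0,0,0,1,-50,135,0,0,0,0,1,-67,180,0,0,0,0,1,-84,225,0,0,0,0,1,-101,270,0,0,0,0,1,-118,315,0,0,0,0,1,-135,360,0,0,0,0,1,-152,405,0,0,0,0,1,-168,440,0,0,0,0,1,-168,451,0,0,0,0,1,-168,451,0,0,0,0])

```text
t: 2.55
eef_pos: [598.5, 233.9, 214.3]
tcp_rot: [-3.141, -0.0, 1.151]
ft_force: [-0.2, 0.3, -0.3]
opening: 1.002
```

```bash
cat >> h.py <<'E'
def circ(P):
    # least squares circle of xy points
    A=np.c_[2*P[:,:2],np.ones(len(P))]; b=(P[:,:2]**2).sum(1)
    s=np.linalg.lstsq(A,b,rcond=None)[0]; return s[:2],np.sqrt(s[2]+s[:2]@s[:2])
def tool(dworld,st):
    return R.from_euler('xyz',st['tcp_rot']).as_matrix().T@np.asarray(dworld)
E
python3 - <<'E'
from h import *
s=env.state(); print(s['t'],s['eef_pos'],s['tcp_rot'])
c,p,d=snap('wrist','w1.png'); W=cloud(c,d)
m=(W[...,2]>76)&(W[...,2]<84)&(d>0)&(abs(W[...,0]-597)<40)&(abs(W[...,1]-234)<40)
P=W[m]; print(m.sum(),P.mean(0),P.min(0),P.max(0))
m=m.astype(np.uint8); cs,_=cv2.findContours(m,cv2.RETR_EXTERNAL,cv2.CHAIN_APPROX_NONE)
k=max(cs,key=len)[:,0]; print(circ(W[k[:,1],k[:,0]]))
E
```

```text
2.55 [598.5144103  233.85729934 214.27891974] [-3.14137890e+00 -4.74389048e-05  1.15078705e+00]
900 [595.54852805 235.49693843  79.67974322] [577.58646701 216.94026476  76.01348884] [614.70621488 253.80750609  82.53757207]
(array([596.16373298, 235.28306748]), np.float64(18.189129264063553))
```

View pics/w1.png

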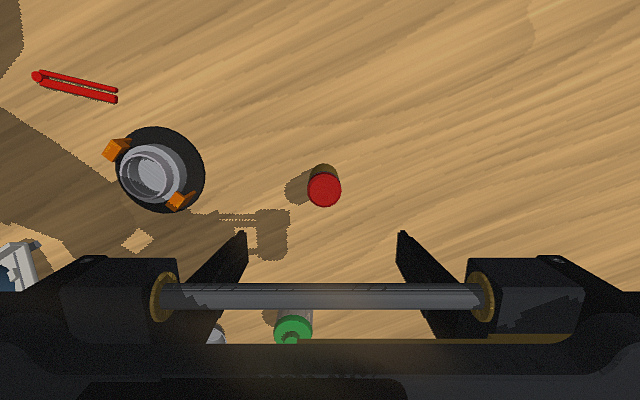

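>>> arm_command(motion=[1,0,-3,40,0,0,0,1,0,-3,80,0,0,0,1,0,-3,115,0,0,0,1,0,-3,145,0,0,0,1,0,-3,165,0,0,0,1,0,-3,168,0,0,0,1,0,-3,168,0,0,0,-1,0,-3,168,0,0,0,-1,0,-3,168,0,0,0,-1,0,-3,168,0,0,0,-1,0,-3,168,0,0,0,-1,0,-3,168,0,0,0,-1,0,-3,168,0,0,0,-1,0,-3,168,0,0,0,-1,0,-3,168,0,0,0])

```text
t: 4.1
eef_pos: [594.9, 236.0, 46.6]
tcp_rot: [3.142, -0.0, 1.153]
ft_force: [0.1, 0.0, -2.0]
opening: 0.39
```

>>> arm_command(motion=[-1,0,0,-20,0,0,0,-1,0,0,-55,0,0,0,-1,0,0,-90,0,0,0,-1,0,0,-125,0,0,0,-1,-15,4,-150,0,0,0,-1,-45,12,-155,0,0,0,-1,-80,20,-155,0,0,0,-1,-115,30,-155,0,0,0,-1,-150,40,-155,0,0,0,-1,-185,48,-155,0,0,0,-1,-205,52,-155,0,0,0,-1,-215,54,-155,0,0,0,-1,-215,54,-155,0,0,0,-1,-215,54,-155,0,0,0])

```text
t: 5.5
eef_pos: [557.1, 18.1, 201.6]
tcp_rot: [-3.141, -0.0, 1.153]
ft_force: [-0.3, -0.2, -1.6]
opening: 0.394
```

Run:
```python
from h import *
s=env.state(); print(s['t'],s['eef_pos'],s['tcp_rot'],s['opening'])
c,p,d=snap('wrist','w2.png'); W=cloud(c,d); np.savez('pics/w2.npz',p=p,d=d,T=c['cam_to_world'])
print(np.median(W[150:250,:30].reshape(-1,3),0), [(x['location'],x['confidence']) for x in env.spot_point('wrist','base_seat')],[(x['location'],x['confidence']) for x in env.spot_point('wrist','base_bracket')])
```

```text
5.5 [557.14735395  18.14829679 201.58448891] [-3.14148463e+00 -2.62448150e-04  1.15311002e+00] 0.39419430328550337
[ 414.37834028 -361.87182686    0.64011545] [([290.9, 336.3], 0.5)] [([350.3, 163.5], 0.73)]
```

View pics/w2.png

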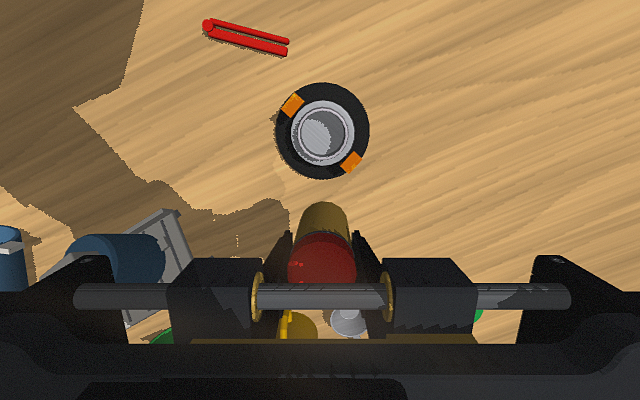

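Run:
```python
from h import *
z=np.load('pics/w2.npz'); p,d=z['p'],z['d']; c=dict(env.calibration('wrist')); c['cam_to_world']=z['T']; W=cloud(c,d)
roi=np.zeros((400,640),bool); roi[75:185,265:380]=1
hsv=cv2.cvtColor(p,cv2.COLOR_RGB2HSV); H,S=hsv[...,0],hsv[...,1]
org=roi&(H>5)&(H<18)&(S>200)
n,l,st,ce=cv2.connectedComponentsWithStats((org&(W[...,2]>39)).astype(np.uint8))
B=[]
for i in range(1,n):
    if st[i,4]>60: q=W[l==i]; print(st[i,4],ce[i],q.mean(0),np.median(q[:,2])); r=cv2.minAreaRect(q[:,:2].astype(np.float32)); print(r); B.append(r)
a,b=np.array(B[0][0]),np.array(B[1][0]); print('mid',(a+b)/2,'dist',np.linalg.norm(a-b),'ang',np.arctan2(*(b-a)[::-1]))
m=roi&(W[...,2]>41)&(W[...,2]<47)&~org&(S<80)
cs,_=cv2.findContours(m.astype(np.uint8),cv2.RETR_EXTERNAL,cv2.CHAIN_APPROX_NONE); k=max(cs,key=len)[:,0]; print('collar',m.sum(),circ(W[k[:,1],k[:,0]]))
# foot ring: dark
m=roi&(W[...,2]>4)&(W[...,2]<12)&(p.max(-1)<60)
m2=cv2.morphologyEx(m.astype(np.uint8),cv2.MORPH_CLOSE,np.ones((5,5)))
P=W[m]; hull=cv2.convexHull(P[:,:2].astype(np.float32))[:,0]; print('foot',m.sum(),circ(hull))
m=roi&(W[...,2]>27)&(W[...,2]<33)&(S<80); P=W[m]; print('seat z',np.median(P[:,2])); 
hull=cv2.convexHull(W[roi&(W[...,2]>27)&(W[...,2]<46)&(S<80)][:,:2].astype(np.float32))[:,0]; print(circ(hull))
```

```text
263 [292.19391635 105.25855513] [459.89902338  24.53840905  41.88454617] 41.90090816409628
((459.3695373535156, 24.498851776123047), (13.799745559692383, 22.636898040771484), 24.231857299804688)
237 [350.72151899 161.69620253] [541.8110639   59.02794111  42.11831383] 42.13910924100912
((542.3138427734375, 58.905677795410156), (13.985990524291992, 22.760473251342773), 24.31288719177246)
mid [500.84169006  41.70226479] dist 89.79748035615907 ang 0.3932152526039268
collar 428 (array([500.65867461,  41.67948056]), np.float64(27.47516206805479))
foot 3245 (array([500.8044717 ,  41.61892378]), np.float64(57.262190786866384))
seat z 29.923158655853683
(array([500.80033131,  41.6798355 ]), np.float64(36.52469781473168))
```

>>> arm_command(motion=[-1,0,-20,0,0,0,0,-1,-1,-45,5,0,0,0,-1,-1,-60,20,0,0,0,-1,-1,-62,50,0,0,0,-1,-1,-62,80,0,0,0,-1,-1,-62,105,0,0,0,-1,-1,-62,125,0,0,0,-1,-1,-62,135,0,0,0,-1,-1,-62,140,0,0,0,-1,-1,-62,143,0,0,0,-1,-1,-62,144,0,0,0,-1,-1,-62,144,0,0,0])

```text
t: 6.85
eef_pos: [500.2, 41.8, 58.2]
tcp_rot: [3.141, -0.0, 1.153]
ft_force: [-0.2, -0.2, -1.2]
opening: 0.393
```

>>> arm_command(motion=[-1,0,0,1,0,0,0,-1,0,0,2,0,0,0,-1,0,0,2,0,0,0,0.2,0,0,2,0,0,0,0.6,0,0,2,0,0,0,0.6,0,0,2,0,0,0,0.6,0,0,2,0,0,0,0.6,0,0,-10,0,0,0,0.6,0,0,-40,0,0,0,0.6,0,0,-80,0,0,0,0.6,0,0,-120,0,0,0,0.6,0,60,-140,0,0,0,0.6,0,60,-140,0,0,0,0.6,0,60,-140,0,0,0])

```text
t: 8.25
eef_pos: [556.1, 16.7, 199.1]
tcp_rot: [3.139, -0.001, 1.152]
ft_force: [-0.2, 0.3, -0.0]
opening: 0.801
```

Run:
```python
from h import *
s=env.state(); print(s['t'],s['eef_pos'],s['tcp_rot'],s['opening'])
c,p,d=snap('wrist','w3.png'); W=cloud(c,d)
m=(abs(W[...,2]-90)<4)&(abs(W[...,0]-501)<35)&(abs(W[...,1]-42)<35)
print(m.sum(),np.median(W[m],0)); cs,_=cv2.findContours(m.astype(np.uint8),cv2.RETR_EXTERNAL,cv2.CHAIN_APPROX_NONE); k=max(cs,key=len)[:,0]; print(circ(W[k[:,1],k[:,0]]))
# cap from top view
z=np.load('pics/top0.npz'); c=env.calibration('top'); W=cloud(c,z['d']); p=z['p']
m=(W[...,2]>95)&(abs(W[...,0]-530)<90)&(abs(W[...,1]+225)<90)
v,u=np.nonzero(m); print(len(v),u.min(),u.max(),v.min(),v.max(),W[m].max(0),W[m].min(0))
```

```text
8.25 [556.07888403  16.6924851  199.08367278] [ 3.13912651e+00 -8.70860046e-04  1.15208881e+00] 0.8014963330084791
1241 [500.99408486  40.76502018  89.85611469]
(array([501.52374427,  40.58343158]), np.float64(18.2814737028765))
741 394 426 206 237 [ 565.91277099 -195.73108476  135.2310697 ] [ 495.56903966 -266.52485436   95.01426949]
```

View pics/w3.png

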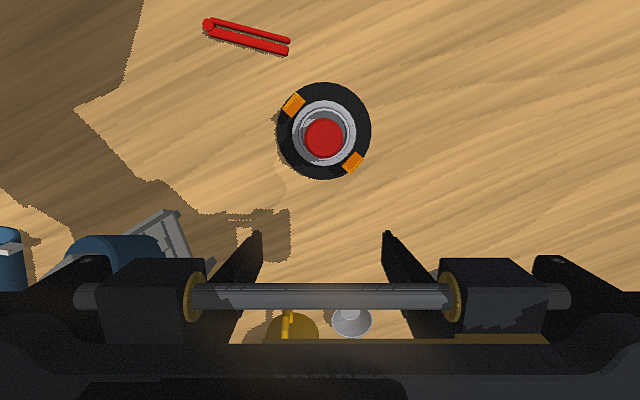

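The tin stands 1.4 mm off the axis with its top at 89.9, lid at pixel (323,138). Next I look at the shell from an aligned, tilted standoff.

```bash
cat >> h.py <<'E'
def plan(target_pos,target_R,s):
    R0=R.from_euler('xyz',s['tcp_rot'])
    d=R0.inv().apply(np.asarray(target_pos)-s['eef_pos']); r=(R0.inv()*target_R).as_rotvec(degrees=True)
    return d.round(1),r.round(2)
def toolR(yaw,tilt):
    zt=np.array([np.sin(tilt)*np.cos(yaw),np.sin(tilt)*np.sin(yaw),-np.cos(tilt)])
    xt=np.array([np.cos(tilt)*np.cos(yaw),np.cos(tilt)*np.sin(yaw),np.sin(tilt)])
    return R.from_matrix(np.c_[xt,np.cross(zt,xt),zt])
E
python3 - <<'E'
from h import *
s=env.state(); print(s['joints'])
print(plan([470,-190,270],toolR(0.08,.45),s))
z=np.load('pics/top0.npz'); c=env.calibration('top'); W=cloud(c,z['d'])
print(W[226,411],W[210,400],W[195,385])
E
```

```text
[-8.80285505e-02  4.09733851e-01  1.75264006e+00  1.56271762e-04
  9.78927601e-01 -1.24049768e+00]
(array([-223.7,    6.9,  -72. ]), array([-13.81,  23.23,  60.36]))
[ 514.49463476 -224.92503548  132.77369993] [ 555.61917028 -209.14300777   99.32726337] [ 597.50372343 -181.38181646   66.69937733]
```

>>> arm_command(motion=[1,-20,0,-30,-1.4,2.3,6,1,-45,1,-60,-2.8,4.6,12,1,-70,2,-72,-4.1,7,18,1,-95,3,-72,-5.5,9.3,24,1,-120,4,-72,-6.9,11.6,30,1,-145,5,-72,-8.3,13.9,36,1,-170,6,-72,-9.7,16.3,42,1,-195,7,-72,-11,18.6,48,1,-215,7,-72,-12.4,20.9,54,1,-224,7,-72,-13.8,23.2,60.4,1,-224,7,-72,-13.8,23.2,60.4,1,-224,7,-72,-13.8,23.2,60.4])

```text
t: 9.5
eef_pos: [469.8, -189.4, 269.5]
tcp_rot: [3.141, -0.448, 0.083]
ft_force: [0.1, -0.0, 0.2]
opening: 0.997
```

Run:
```python
from h import *
s=env.state(); print(s['t'],s['eef_pos'],s['tcp_rot'],s['joints'])
c,p,d=snap('wrist','w4.png'); np.savez('pics/w4.npz',p=p,d=d,T=c['cam_to_world'])
for l in ('cap','rack'):
  for x in env.silhouettes('wrist',l): print(l,x['location'],x['confidence'],x['region'].sum())
print([(x['location'],x['confidence']) for x in env.spot_point('wrist','cap_bar')])
```

```text
9.5 [ 469.76321022 -189.41179884  269.49441595] [ 3.14138556 -0.44777022  0.08297917] [-0.67774891  0.13834896  2.01885252  0.47707079  0.70725541 -1.08346275]
cap [379.1, 219.5] 0.92 2013
cap [253.1, 326.1] 0.81 2691
cap [301.8, 214.4] 0.79 2893
cap [267.8, 20.0] 0.15 2914
rack [330.9, 185.5] 0.57 3185
[([288.6, 346.4], 0.83), ([296.5, 225.9], 0.8), ([402.0, 228.0], 0.63)]
```

View pics/w4.png

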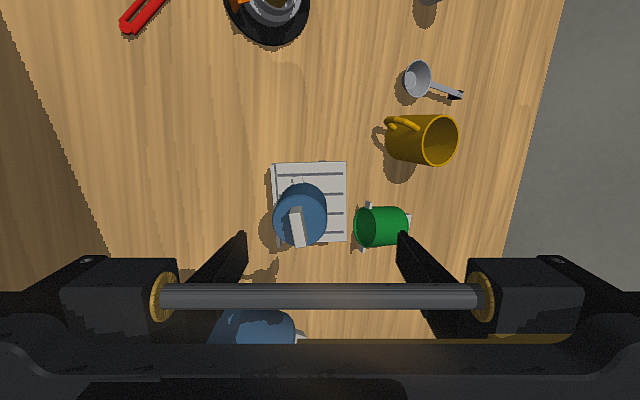

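```bash
cat > capfit.py <<'E'
from h import *
def capfit(fn):
    z=np.load(fn); p,d=z['p'],z['d']; c=dict(env.calibration('wrist')); c['cam_to_world']=z['T']; W=cloud(c,d)
    roi=np.zeros((400,640),bool); roi[155:252,255:352]=1
    hsv=cv2.cvtColor(p,cv2.COLOR_RGB2HSV); H,S=hsv[...,0].astype(int),hsv[...,1]
    blue=roi&(H>95)&(H<120)&(S>110)&(d>0)
    # work in nominal rack frame axes
    white=roi&(S<60)&(W[...,2]>25)&(p.min(-1)>90)
    def plane(P):
        for _ in range(4):
            m=P.mean(0); n=np.linalg.svd(P-m,full_matrices=False)[2][2]; n*=np.sign(n[2]); P=P[abs((P-m)@n)<2.5]
        return m,n,len(P)
    n0=np.array([-np.sin(.45)*np.cos(.08),-np.sin(.45)*np.sin(.08),np.cos(.45)])
    h=W@n0
    return W,p,blue,white,plane,n0,h,roi
if __name__=='__main__':
    W,p,blue,white,plane,n0,h,roi=capfit('pics/w4.npz')
    print(np.histogram(h[white],bins=30)); print(np.histogram(h[blue],bins=30))
E
python3 capfit.py
```

```text
(array([2752,  216,    0,    0,    0,   26,   76,  430,    0,    0,    0,
          0,    0,    0,    0,    0,    0,    0,    0,    0,    0,    0,
          0,    0,    0,    0,    0,    0,    0,   12]), array([-197.7869976 , -183.99495289, -170.20290818, -156.41086347,
       -142.61881876, -128.82677405, -115.03472934, -101.24268463,
        -87.45063992,  -73.65859521,  -59.86655051,  -46.0745058 ,
        -32.28246109,  -18.49041638,   -4.69837167,    9.09367304,
         22.88571775,   36.67776246,   50.46980717,   64.26185188,
         78.05389659,   91.8459413 ,  105.63798601,  119.43003072,
        133.22207543,  147.01412014,  160.80616485,  174.59820956,
        188.39025427,  202.18229898,  215.97434369]))
(array([  6,  14,   8,  20,  14,  11,  22,  11,  18,  17,  18,  19,  19,
        16,  19,  13,  21,  13,  28,  13,  24,  17,  23,  16,  26,  21,
        27,  60, 743, 522]), array([-189.98426464, -187.68340534, -185.38254603, -183.08168672,
       -180.78082741, -178.4799681 , -176.17910879, -173.87824949,
       -171.57739018, -169.27653087, -166.97567156, -164.67481225,
       -162.37395295, -160.07309364, -157.77223433, -155.47137502,
       -153.17051571, -150.8696564 , -148.5687971 , -146.26793779,
       -143.96707848, -141.66621917, -139.36535986, -137.06450056,
       -134.76364125, -132.46278194, -130.16192263, -127.86106332,
       -125.56020401, -123.25934471, -120.9584854 ]))
```

```bash
cat > fit2.py <<'E'
from capfit import *
import sys
W,p,blue,white,plane,n0,h,roi=capfit(sys.argv[1])
hb=np.median(h[blue&(h>-128)])
top=W[blue&(abs(h-hb)<4)]; barm=white&(abs(h-hb-28)<6)
m1,n1,k1=plane(top); m2,n2,k2=plane(W[barm]); 
rk=white&(abs(h-hb+70)<6); m3,n3,k3=plane(W[rk])
for m,n,k in((m1,n1,k1),(m2,n2,k2),(m3,n3,k3)): print(m.round(1),n.round(4),k,'tilt',np.arccos(n[2]).round(3),'yaw',np.arctan2(-n[1],-n[0]).round(3))
n=n3+n1; n/=np.linalg.norm(n); print('heights over rack',(m1-m3)@n3,(m2-m3)@n3)
# in-plane frame: e1 upslope
e1=np.array([0,0,1.])-n[2]*n; e1/=np.linalg.norm(e1); e2=np.cross(n,e1)
q=np.c_[W[barm]@e1,W[barm]@e2].astype(np.float32)
g=abs(q-np.median(q,0)).max(1)<30; q=q[g]
r=cv2.minAreaRect(q); print('bar rect (e1 up,e2 left)',r)
bc=np.array(r[0])[0]*e1+np.array(r[0])[1]*e2+(m2@n)*n; print('bar top centre',bc.round(1))
t=np.c_[top@e1,top@e2]; mk=(blue&(abs(h-hb)<4))|barm
cs,_=cv2.findContours(mk.astype(np.uint8),cv2.RETR_EXTERNAL,cv2.CHAIN_APPROX_NONE); k=max(cs,key=len)[:,0]
K=W[k[:,1],k[:,0]]; K=K[abs(K@n-m1@n)<4]; cc,rr=circ(np.c_[K@e1,K@e2]); print('top circle',cc,rr)
tc=cc[0]*e1+cc[1]*e2+(m1@n)*n; print('cap top centre',tc,'-> bar top from circle',tc+28*n, 'origin',tc-70*n)
print('e1',e1,'n',n,'rack roll ctr',rk.sum())
E
python3 fit2.py pics/w4.npz
```

```text
[ 525.2 -224.1  107.1] [-0.4318 -0.0436  0.9009] 1275 tilt 0.449 yaw 0.101
[ 509.  -232.5  129.9] [-0.4022 -0.0333  0.915 ] 414 tilt 0.415 yaw 0.083
[ 574.5 -207.3   54. ] [-0.431 -0.049  0.901] 2644 tilt 0.449 yaw 0.113
heights over rack 69.88401174370976 97.84168835080614
bar rect (e1 up,e2 left) ((489.8866271972656, -286.244873046875), (13.589719772338867, 43.42007827758789), 7.608717918395996)
bar top centre [ 509.  -233.3  129.9]
top circle [ 491.44246442 -284.29265161] 28.19208073806426
cap top centre [ 522.22523769 -229.87364314  105.38399874] -> bar top from circle [ 510.14566931 -231.17017691  130.61102845] origin [ 552.42415864 -226.63230873   42.31642447]
e1 [0.89582005 0.09615086 0.43389105] n [-0.43141316 -0.04630478  0.90096535] rack roll ctr 2727
```

```bash
cat >> fit2.py <<'E'
a=np.radians(r[2]) if r[1][0]<r[1][1] else np.radians(r[2]-90)
qc=q-q.mean(0); print('pca long',np.linalg.svd(qc,full_matrices=False)[2][0],'expect',-np.sin(a),np.cos(a))
xt=np.cos(a)*e1+np.sin(a)*e2; zt=-n; Rt=R.from_matrix(np.c_[xt,np.cross(zt,xt),zt])
s=env.state(); print('standoff',plan(bc+50*n,Rt,s)); print('grasp',plan(bc-25.5*n,Rt,s), bc-25.5*n); print(Rt.as_euler('xyz'))
E
python3 fit2.py pics/w4.npz | tail -5
```

```text
e1 [0.89582005 0.09615086 0.43389105] n [-0.43141316 -0.04630478  0.90096535] rack roll ctr 2727
pca long [ 0.12607254 -0.992021  ] expect -0.1324072084939047 0.9911954051239602
standoff (array([-29.4,  47.3,  90.9]), array([ 0.62,  0.05, -8.86]))
grasp (array([-29.4,  46.5, 166.4]), array([ 0.62,  0.05, -8.86])) [ 519.98719699 -232.07729264  106.90725516]
[ 3.07791359 -0.44457122  0.25411802]
```

>>> arm_command(motion=[1,-10,16,30,0.2,0,-3,1,-20,32,60,0.4,0,-6,1,-29,46,85,0.6,0,-8.9,1,-29,47,91,0.6,0,-8.9,1,-29,47,91,0.6,0,-8.9,1,-29,47,91,0.6,0,-8.9])

```text
t: 10.3
eef_pos: [487.7, -235.4, 176.0]
tcp_rot: [3.077, -0.445, 0.252]
ft_force: [0.6, 0.1, 0.3]
opening: 1.0
```

Run:
```python
from h import *
s=env.state(); print(s['t'],s['eef_pos'],s['tcp_rot'])
c,p,d=snap('wrist','w5.png'); np.savez('pics/w5.npz',p=p,d=d,T=c['cam_to_world'])
```

```text
10.3 [ 487.70127718 -235.35442479  176.03543212] [ 3.07743133 -0.44484793  0.25222465]
```

View pics/w5.png

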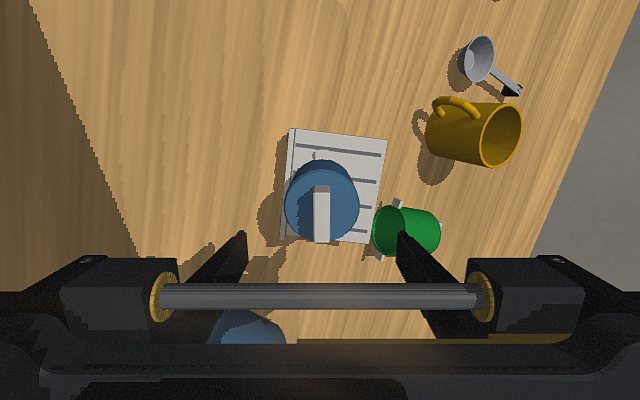

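The bar is centred at (321,213) and square to the jaws. The right finger appears to come near the green shell at (408,230), so I check the clearance and refit.

```bash
sed -i 's/roi\[155:252,255:352\]/roi[120:252,270:390]/' capfit.py; python3 fit2.py pics/w5.npz
python3 - <<'E'
from h import *
z=np.load('pics/w5.npz'); c=dict(env.calibration('wrist')); c['cam_to_world']=z['T']; W=cloud(c,z['d']); p=z['p'].astype(int)
s=env.state(); T=(W-s['eef_pos'])@R.from_euler('xyz',s['tcp_rot']).as_matrix()
g=(p[...,1]>p[...,0]*1.5+15)&(p[...,1]>p[...,2]*1.3); q=T[g]; print(g.sum(),'tool frame green min/max',np.percentile(q,1,axis=0),np.percentile(q,99,axis=0),np.percentile(W[g],[1,99],axis=0))
E
```

```text
[ 520.7 -227.   104.7] [-0.4322 -0.0447  0.9007] 2991 tilt 0.449 yaw 0.103
[ 508.7 -232.6  129.7] [-0.4245 -0.0445  0.9043] 850 tilt 0.441 yaw 0.104
[ 571.7 -203.1   52.9] [-0.4317 -0.0486  0.9007] 4481 tilt 0.449 yaw 0.112
heights over rack 69.85821076236192 97.78634893554997
bar rect (e1 up,e2 left) ((489.2498474121094, -286.6338195800781), (13.142406463623047, 43.634246826171875), 7.8425822257995605)
bar top centre [ 508.7 -233.4  129.6]
top circle [ 488.88613415 -284.41564551] 30.364386993616435
cap top centre [ 520.15602275 -229.88368836  104.33429199] -> bar top from circle [ 508.06212247 -231.19005214  129.55394682] origin [ 550.39077345 -226.6177789    41.28515492]
e1 [0.89549282 0.0967297  0.43443755] n [-0.43192501 -0.04665585  0.90070196] rack roll ctr 4597
pca long [ 0.14015122 -0.9901301 ] expect -0.13645185872319468 0.9906467030435145
standoff (array([-1.3,  0. ,  1.2]), array([ 0.12,  0.  , -0.34]))
grasp (array([-1.3, -0.2, 76.7]), array([ 0.12,  0.  , -0.34])) [ 519.6748437  -232.16674189  106.67166992]
[ 3.07587231 -0.44490721  0.25935091]
2378 tool frame green min/max [ 73.64414163  39.27348369 177.04789054] [161.77940707 106.52746047 255.8817259 ] [[ 667.8790759  -306.88873173    2.75172155]
 [ 735.30319672 -241.28207009   70.12155274]]
```

>>> arm_command(motion=[1,-1,0,25,0,0,0,1,-1,0,50,0,0,0,1,-1,0,68,0,0,0,1,-1,0,76,0,0,-0.3,1,-1.3,0,76.5,0,0,-0.3,1,-1.3,0,76.5,0,0,-0.3,0,-1.3,0,76.5,0,0,-0.3,-0.5,-1.3,0,76.5,0,0,-0.3,-1,-1.3,0,76.5,0,0,-0.3,-1,-1.3,0,76.5,0,0,-0.3,-1,-1.3,0,76.5,0,0,-0.3,-1,-1.3,0,76.5,0,0,-0.3,-1,-1.3,0,76.5,0,0,-0.3,-1,-1.3,0,76.5,0,0,-0.3])

```text
t: 11.75
eef_pos: [519.2, -232.8, 105.5]
tcp_rot: [3.075, -0.444, 0.258]
ft_force: [0.2, -0.2, -0.0]
opening: 0.385
```

>>> arm_command(motion=[-1,0,0,0,0,0,0,-1,0,0,0,0,0,0,-1,0,0,0,0,0,0,-1,0,0,0,0,0,0,-1,0,0,0,0,0,0])

```text
t: 12.25
eef_pos: [519.6, -232.7, 105.7]
tcp_rot: [3.075, -0.444, 0.258]
ft_force: [3.9, 2.3, -0.7]
opening: 0.148
```

>>> arm_command(motion=[-1,0,0,-8,0,0,0,-1,0,0,-25,0,0,0,-1,0,0,-50,0,0,0,-1,0,0,-75,0,0,0,-1,0,0,-95,0,0,0,-1,0,0,-100,0,0,0,-1,0,0,-100,0,0,0])

```text
t: 12.95
eef_pos: [476.0, -237.4, 195.9]
tcp_rot: [3.074, -0.444, 0.258]
ft_force: [0.4, -0.5, -2.7]
opening: 0.149
```

Run:
```python
from h import *
s=env.state(); print(s['t'],s['eef_pos'],s['tcp_rot'],s['opening'],s['ft_force'],s['joints'])
print(plan([500.8,41.7,205],toolR(-.146,0),s))
c,p,d=snap('wrist','w6.png')
```

```text
12.95 [ 475.98408788 -237.42323092  195.87127226] [ 3.07405727 -0.4442494   0.25812447] 0.14867942901725537 [ 0.37050826 -0.53887013 -2.68042168] [-0.75922865  0.29045415  2.0544234   0.63549706  0.58812513 -1.50057505]
(array([  89.9, -265.1,   14.8]), array([ -1.39, -25.85,  21.9 ]))
```

View pics/w6.png

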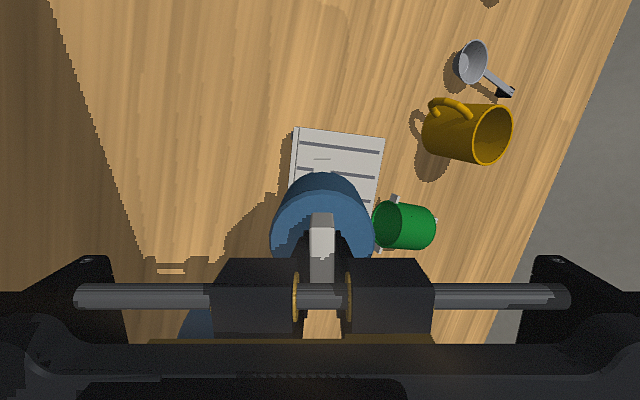

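>>> arm_command(motion=[-1,6,-18,1,-0.1,-2,1.5,-1,16,-46,2.5,-0.25,-4.5,3.8,-1,26,-76,4,-0.4,-7.4,6.3,-1,36,-106,6,-0.55,-10.3,8.8,-1,46,-136,7.5,-0.7,-13.2,11.3,-1,56,-166,9,-0.9,-16.2,13.7,-1,66,-196,11,-1.05,-19.1,16.2,-1,76,-224,12.5,-1.2,-21.9,18.5,-1,84,-248,14,-1.3,-24.2,20.5,-1,90,-265,15,-1.4,-25.8,21.9,-1,90,-265,15,-1.4,-25.8,21.9,-1,90,-265,15,-1.4,-25.8,21.9,-1,90,-265,15,-1.4,-25.8,21.9])

```text
t: 14.3
eef_pos: [500.7, 41.2, 204.2]
tcp_rot: [-3.141, 0.001, -0.145]
ft_force: [-0.1, -0.7, -1.3]
opening: 0.144
```

Run:
```python
from h import *
s=env.state(); print(s['t'],s['eef_pos'],s['tcp_rot'],s['opening'],s['ft_force'],s['joints'])
c,p,d=snap('wrist','w7.png'); np.savez('pics/w7.npz',p=p,d=d,T=c['cam_to_world'])
c,p,d=snap('scene','s7.png'); np.savez('pics/s7.npz',p=p,d=d,T=c['cam_to_world'])
cv2.imwrite('pics/s7c.png',cv2.resize(cv2.cvtColor(p[90:250,250:450],cv2.COLOR_RGB2BGR),None,fx=3.5,fy=3.5,interpolation=cv2.INTER_CUBIC))
```

```text
14.3 [500.72633553  41.24168458 204.22966215] [-3.14085992e+00  5.52156793e-04 -1.45416290e-01] 0.14387349783516554 [-0.06892524 -0.70378157 -1.30543292] [-4.97923845e-02  3.30314855e-01  1.86630853e+00  9.64655133e-04
  9.45449162e-01  9.50592313e-02]
```

View pics/w7.png

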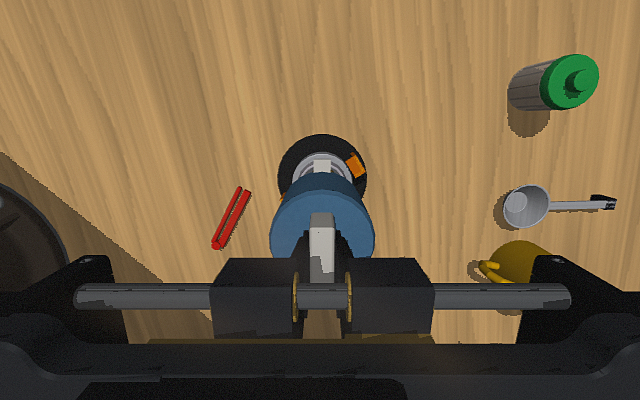

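View pics/s7c.png

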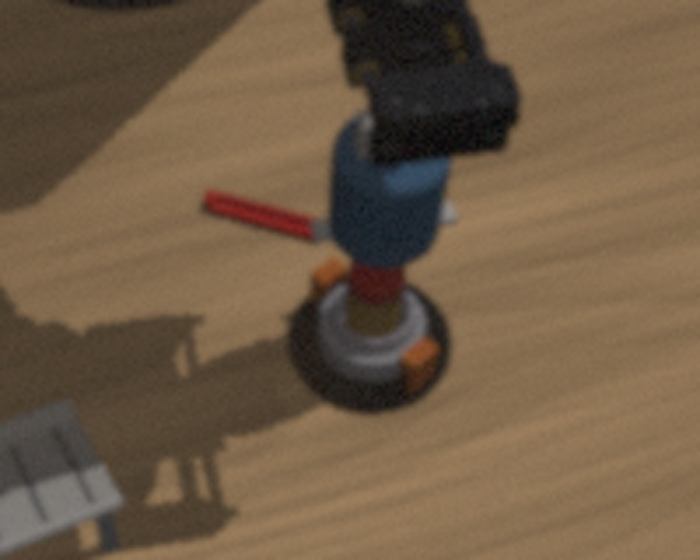

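```bash
cat > fit7.py <<'E'
from h import *
import sys
z=np.load(sys.argv[1]); p,d=z['p'],z['d']; c=dict(env.calibration('wrist')); c['cam_to_world']=z['T']; W=cloud(c,d)
hsv=cv2.cvtColor(p,cv2.COLOR_RGB2HSV); H,S=hsv[...,0].astype(int),hsv[...,1]
zt=float(sys.argv[2])
b=(H>95)&(H<120)&(S>110)&(d>0)&(abs(W[...,2]-zt)<6); b[:150]=0
P=W[b]; m=P.mean(0); n=np.linalg.svd(P-m,full_matrices=False)[2][2]; n*=np.sign(n[2]); print(b.sum(),m,'n',n)
cs,_=cv2.findContours(b.astype(np.uint8),cv2.RETR_EXTERNAL,cv2.CHAIN_APPROX_NONE); k=max(cs,key=len)[:,0]; K=W[k[:,1],k[:,0]]
# keep outer arc: points at >28 from approx centre
from scipy.optimize import least_squares
cc=np.array([500.8,41.7])
for _ in range(5):
    r=np.linalg.norm(K[:,:2]-cc,axis=1); G=K[(r>31)]; 
    cc=least_squares(lambda q:np.linalg.norm(G[:,:2]-q,axis=1)-34.5,cc,loss='soft_l1').x
print('top centre',cc,len(G),circ(G))
br=(S<60)&(p.min(-1)>90)&(abs(W[...,2]-zt-28)<5); br[:150]=0; Q=W[br][:,:2].astype(np.float32); print('bar',br.sum(),cv2.minAreaRect(Q), 'ztop',np.median(W[br][:,2]),'cap top z',np.median(P[:,2]))
E
python3 fit7.py pics/w7.npz 202; python3 fit7.py pics/w7.npz 202 >/dev/null
python3 - <<'E'
from h import *
z=np.load('pics/s7.npz'); c=env.calibration('scene'); W=cloud(c,z['d']); p=z['p']
hsv=cv2.cvtColor(p,cv2.COLOR_RGB2HSV); H,S=hsv[...,0].astype(int),hsv[...,1]
b=(H>95)&(H<125)&(S>60); b[:,:330]=0; b[:,400:]=0; b[:110]=0;b[175:]=0
P=W[b&(W[...,2]>130)&(W[...,2]<195)]
# fit cylinder
from scipy.optimize import least_squares
def f(q):
    a=np.array([q[2],q[3],1.]); a/=np.linalg.norm(a); o=np.array([q[0],q[1],165.]); v=P-o; return np.linalg.norm(v-np.outer(v@a,a),axis=1)-35
r=least_squares(f,[500,41,0,0],loss='soft_l1'); print(len(P),r.x,np.abs(r.fun).mean(),P[:,2].min(),P[:,2].max())
E
```

```text
3855 [505.57257844  56.77508362 202.68078533] n [0.00745654 0.03404213 0.99939258]
top centre [500.51861254  41.44121131] 177 (array([501.1830161 ,  42.98101073]), np.float64(33.175176555272685))
bar 1353 ((501.3028259277344, 46.575321197509766), (33.81417465209961, 13.52121353149414), 81.09791564941406) ztop 230.84920663441957 cap top z 202.94613353873342
475 [ 5.00814982e+02  4.26590149e+01  2.32011199e-03 -3.39505672e-03] 0.6249490034357127 136.11375537607944 194.9605794929456
```

Cap axis is at about (500.6, 42) and upright, with the bar at 1.415 rad. I lower it.

>>> arm_command(motion=[-1,0,0,20,0,0,0,-1,0,0,40,0,0,0,-1,0,0,60,0,0,0,-1,0,0,72,0,0,0,-1,0,0,80,0,0,0,-1,0,0,86,0,0,0,-1,0,0,91,0,0,0,-1,0,0,95,0,0,0,-1,0,0,98,0,0,0,-1,0,0,98,0,0,0])

```text
t: 15.4
eef_pos: [501.0, 41.8, 106.8]
tcp_rot: [-3.141, -0.0, -0.146]
ft_force: [-0.1, -0.5, -1.1]
opening: 0.147
```

>>> arm_command(motion=[-1,0,0,1,0,0,0,-1,0,0,2,0,0,0,-1,0,0,3,0,0,0,-1,0,0,4,0,0,0,-1,0,0,4.5,0,0,0,-1,0,0,4.5,0,0,0,-1,0,0,4.5,0,0,0])

```text
t: 16.1
eef_pos: [501.1, 41.8, 102.4]
tcp_rot: [-3.141, -0.0, -0.146]
ft_force: [-0.0, 0.0, -1.6]
opening: 0.143
```

>>> arm_command(motion=[-1,0,0,0.5,0,0,0,-1,0,0,1,0,0,0,-1,0,0,1,0,0,0,-1,0,0,1,0,0,0])

```text
t: 16.5
eef_pos: [501.1, 41.8, 101.5]
tcp_rot: [-3.141, -0.0, -0.146]
ft_force: [0.6, -0.1, -0.3]
opening: 0.149
```

>>> arm_command(motion=[-1,0,0,0.3,0,0,0,-1,0,0,0.6,0,0,0,-1,0,0,0.6,0,0,0,-1,0,0,0.6,0,0,0])

```text
t: 16.9
eef_pos: [501.2, 41.9, 101.4]
tcp_rot: [-3.141, -0.001, -0.146]
ft_force: [-0.8, 1.2, 8.8]
opening: 0.145
```

```bash
python3 - <<'E'
from h import *
s=env.state(); print(s['t'],s['eef_pos'],s['ft_force'],s['moment'])
c,p,d=snap('wrist','w8.png'); np.savez('pics/w8.npz',p=p,d=d,T=c['cam_to_world'])
E
python3 fit7.py pics/w8.npz 100
```

```text
16.9 [501.20742155  41.87683416 101.37038121] [-0.8388344   1.19570312  8.76627862] [-0.03561142  0.53250811 -0.03637146]
3902 [505.52068363  57.1733168   99.81814336] n [0.00617503 0.03146316 0.99948584]
top centre [501.05642257  41.99626626] 174 (array([501.84679116,  43.74684676]), np.float64(32.98748310335741))
bar 1316 ((501.7272644042969, 47.32514190673828), (33.82651901245117, 13.54188060760498), 80.93350982666016) ztop 128.02160899695576 cap top z 100.05719636958383
```

View pics/w8.png

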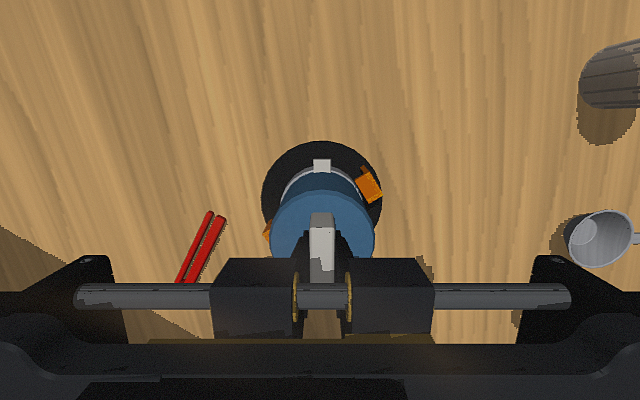

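The rim is seated: cap top at 100.06, ear at pixel (321,165), bracket at (369,184). I twist clockwise, which is +tool z.

>>> arm_command(motion=[-1,0,0,-0.5,0,0,3,-1,0,0,-0.5,0,0,8,-1,0,0,-0.5,0,0,13,-1,0,0,-0.5,0,0,18,-1,0,0,-0.5,0,0,23,-1,0,0,-0.5,0,0,28,-1,0,0,-0.5,0,0,33,-1,0,0,-0.5,0,0,37,-1,0,0,-0.5,0,0,41,-1,0,0,-0.5,0,0,45,-1,0,0,-0.5,0,0,48,-1,0,0,-0.5,0,0,48,-1,0,0,-0.5,0,0,48])

```text
t: 18.25
eef_pos: [501.2, 41.8, 101.4]
tcp_rot: [-3.141, 0.0, -0.982]
ft_force: [-0.6, -0.3, 1.8]
opening: 0.145
```

Run:
```python
from h import *
s=env.state(); print(s['t'],s['eef_pos'],s['tcp_rot'],s['ft_force'],s['moment'],s['joints'][5])
```

```text
18.25 [501.17887648  41.76477508 101.43031191] [-3.14069263e+00  1.67981772e-04 -9.82000821e-01] [-0.62077117 -0.26593786  1.82304431] [-0.1449428   0.21644279 -0.03099068] 0.9325492044770157
```

>>> arm_command(motion=[-1,0,0,0,0,0,3,-1,0,0,0,0,0,6,-1,0,0,0,0,0,9,-1,0,0,0,0,0,10,-1,0,0,0,0,0,11,-1,0,0,0,0,0,11,-1,0,0,0,0,0,11])

```text
t: 18.95
eef_pos: [501.0, 42.2, 101.4]
tcp_rot: [-3.141, 0.001, -1.174]
ft_force: [-1.6, 4.9, 5.2]
opening: 0.147
```

Run:
```python
from h import *
s=env.state(); print(s['t'],s['eef_pos'],s['tcp_rot'],s['ft_force'],s['moment'],s['joints'][5])
c,p,d=snap('wrist','w9.png')
```

```text
18.95 [500.96725228  42.21457951 101.40318193] [-3.14095187e+00  8.96990977e-04 -1.17407337e+00] [-1.56706828  4.94506482  5.22247001] [1.05085251 0.43365481 0.36756392] 1.1247740609270034
```

View pics/w9.png

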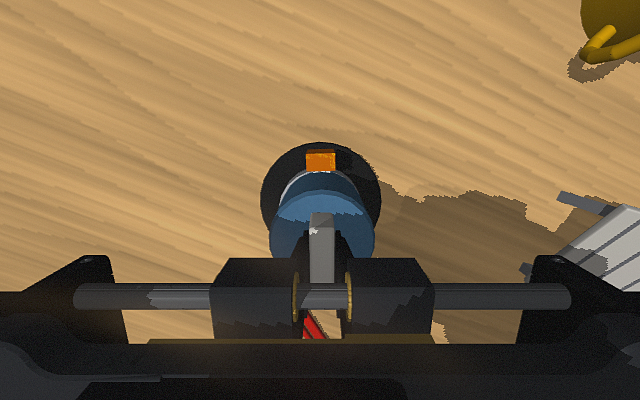

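Moment and side force rose, so the ears have met the stop walls, with the bracket covering the ear at (320,160). I release and retreat.

>>> arm_command(motion=[-0.5,0,0,0,0,0,0,0,0,0,0,0,0,0,0,0,0,0,0,0,0,0,0,0,0,0,0,0,0,0,0,0,0,0,0,0,0,0,-15,0,0,0,0,0,0,-40,0,0,0,0,0,0,-80,0,0,0,0,0,0,-120,0,0,0,0,0,60,-130,0,0,0,0,0,70,-130,0,0,0,0,0,70,-130,0,0,0,0,0,70,-130,0,0,0])

```text
t: 20.3
eef_pos: [436.7, 14.6, 231.6]
tcp_rot: [-3.14, -0.0, -1.176]
ft_force: [0.5, 0.2, 0.9]
opening: 0.498
```

Run:
```python
from h import *
s=env.state(); print(s['t'],s['eef_pos'],s['tcp_rot'],s['ft_force'],s['opening'])
c,p,d=snap('wrist','w10.png'); W=cloud(c,d)
near=(abs(W[...,0]-501)<60)&(abs(W[...,1]-42)<60)&(d>0)
hsv=cv2.cvtColor(p,cv2.COLOR_RGB2HSV); H,S=hsv[...,0].astype(int),hsv[...,1]
b=near&(H>95)&(H<120)&(S>110)&(abs(W[...,2]-100)<4); P=W[b]; m=P.mean(0); n=np.linalg.svd(P-m,full_matrices=False)[2][2]; print('top',P.shape,np.median(P[:,2]),n)
br=near&(S<60)&(abs(W[...,2]-128)<5); print('bar',br.sum(),cv2.minAreaRect(W[br][:,:2].astype(np.float32)),np.median(W[br][:,2]))
hull=cv2.convexHull(P[:,:2].astype(np.float32))[:,0]; print('circle',circ(hull))
o=near&(H>5)&(H<18)&(S>200)&(abs(W[...,2]-42)<3); nn,l,st,ce=cv2.connectedComponentsWithStats(o.astype(np.uint8)); print([(st[i,4],ce[i],cv2.minAreaRect(W[l==i][:,:2].astype(np.float32))) for i in range(1,nn) if st[i,4]>40])
snap('top','t10.png')
```

```text
20.3 [436.72496807  14.6149036  231.61875047] [-3.14004944e+00 -8.31709019e-05 -1.17602433e+00] [0.48277072 0.22690704 0.93430695] 0.49755851721081423
top (2886, 3) 99.97569212496344 [3.98299776e-04 2.67087493e-03 9.99996354e-01]
bar 734 ((502.1325988769531, 41.149532318115234), (42.743202209472656, 13.880167961120605), 22.84882926940918) 127.9573610901792
circle (array([502.43493949,  41.33385291]), np.float64(34.24866777446429))
[(np.int32(180), array([318.56666667,  84.17222222]), ((542.8177490234375, 59.52336120605469), (12.00065803527832, 21.96341323852539), 22.2612247467041)), (np.int32(144), array([319.75      , 163.52777778]), ((458.61175537109375, 23.988292694091797), (11.460893630981445, 22.45445442199707), 22.458675384521484))]
```

View pics/w10.png

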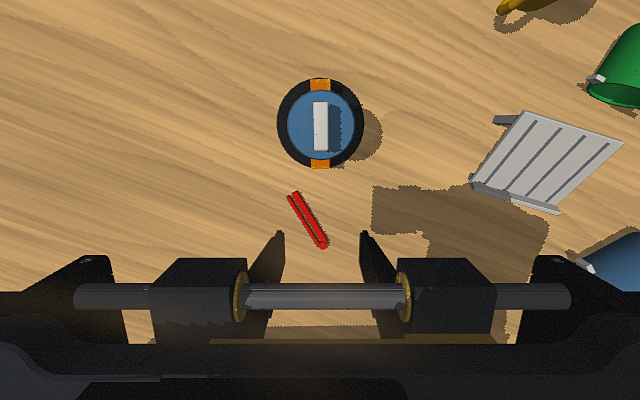

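View pics/t10.png

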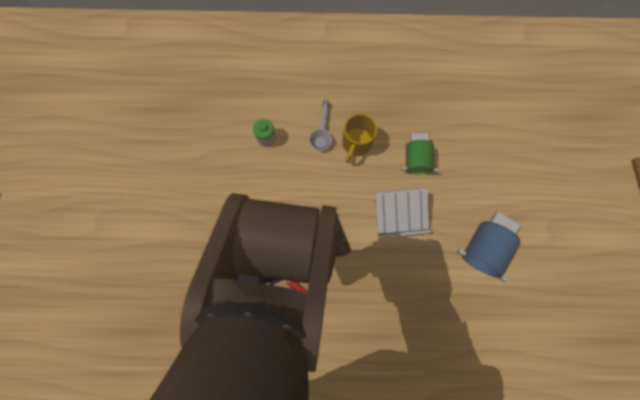

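The wrist view shows the shell seated under both brackets, (320,84) and (320,164), with its bar at (320,126). The top view shows the bystanders where they were. I hand in.

```bash
python3 -c "
from cell import env
print(env.job_done(), env.state()['t'])"
```

```text
the job is handed in; nothing more can be done
the job is handed in; nothing more can be done
```

The tin is in the canister, and the small blue shell is down over it and twisted home. I let go and handed the job in at about 20 s; no verdict was reported.

My last checks agreed with the task, and none failed:
- **Tin:** it stood about 1.4 mm off the canister axis with its top at 89.9 mm, before the shell covered it.
- **Shell:** its top is at 100.0 mm (nominal 100), level, and about 1.5 mm off the axis.
- **Twist:** the bar is at 22.9° against about 24.3° for the brackets. That is about 1.5° past parallel, and the wrist moment and side force rose as the ears met the stop walls.
- **Bystanders and arm:** the mug, dispenser and strainer look unmoved in the top picture; the clip is partly hidden by the arm there, but shows lying free in the wrist picture. The gripper is open and clear of everything.

The one disagreement was small: the in-hand fits of the shell's centre and tilt differed by about 1 mm and 0.03 rad between the wrist and scene cameras. It had no effect on the fit.

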